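# Set the sieve-shaker controller by counting clicks

## Robot

A 6-joint arm with a two-finger parallel gripper is mounted at the origin on a cart in front of the work surface, level with it; the furniture and walls round the work are solid. World frame = base frame: x ahead of the robot, y to its left, z up, the work surface at z = 0. Lengths are in mm, angles in rad, forces in N, time in s.
With the tool pointing down it reaches from about 350 to 850 mm from the base axis. Payload 8.1 kg.
Tool frame: the origin (TCP) lies midway between the tips of the shut fingers; the grasp point (between the pads) lies 19 mm behind it; x points along the fingers, y is the direction in which the jaws open and shut, and the axes are right-handed (so a half turn about x gives the same grasp; the last joint's range is limited). The gripper opens to 85 mm and grips with 20 to 120 N. Pads are 22 mm wide; open, the fingers measure 114 mm over their backs; the gripper's body (76 mm by 85 mm) begins 54 mm behind the grasp point. The pads swing forward as they close: fully open they stand 13 mm farther back than shut.
Start: joints at [-1.387, 0.13, 1.488, -0, 1.523, -0.085], TCP at [159.365, -578.453, 231.292] pointing down, gripper open.
Joint ranges: [-2.96, 2.96], [-0.89, 2.26], [0.02, 2.5], [-1.34, 4.48], [0, 2.73], [-2.66, 2.66]. Speed limits (rad/s): [2.39, 2.39, 2.79, 3.14, 3.14, 3.14].

## Interface

Orientations are given as a unit quaternion [w, x, y, z].
In Python, from station import monitor, cams, finish_job, nets gives the robot as it stands. The module is installed in compiled form; this text tells all that it offers.
- The arm moves only by the tool drive_tool, never from a script. Its argument "deltas" is a list of rows, each a list of 2 entries, a list of its own where there are three numbers: the shift along the tool's x, y, z in m, then the turn, a rotation vector about the tool's x, y, z in rad. A call has 1 to 8 rows; each row is the pose to reach, as a shift and turn from the pose commanded when the call began, along the tool's axes at that moment; what a row does not reach only later rows make up. A row lasts 1/8 s, in which the tool goes at most 62.5 mm and 10.7 degrees, less where a joint would pass 70% of its speed; a pose out of reach is approached as far as the arm can. A call with a gripper value outside its range is refused whole. "hand" is the opening, from -1 (shut) to 1 (fully open), so that 0 is half open, set as the call begins (left out, the last holds). The fingers move at their own pace and stop on an object; "force" is the grip in N (left out, the last holds). Time passes only in rows, so rows that repeat a pose let the fingers close. It gives the time, the measured TCP pose, the force and the opening at its end, in the units of the state.
- monitor.get_obs(): the state, without advancing time (a new reading comes with each control period).
- cams.capture(name): name is "scene" or "side" or "wrist"; returns the picture (420x560x3 uint8, blue, green, red); there is no depth.
- cams.camera_params(name): a dict with "fx", "fy", "cx", "cy" (pixels), "eye" and "orientation" of the camera in the world. Camera axes: x right, y up, looking along -z (the intrinsics and any distortion apply to the point x, -y, -z); pixel columns grow to the right and rows downward; lengths in mm; the calibration is good to about 2 mm. A picture is of the moment at which its call begins: read the wrist's pose just before it. camera_params takes no time and is no camera call; for the wrist camera it gives the pose at the moment of the call.
- finish_job(): hands the job in, once; it reports no verdict.
Trained networks look in the newest picture that a camera, given by its name, has taken for a name from the list of things; names that differ only in an ending like _2 or _b are one class to them, and where a whole thing is asked for, a point or a joint stands for the part that bears it (a point fixed in the world has none). Each returns a list of dicts, best first, with "confidence" (0 to 1); they miss things now and then, are a little off and sometimes report something else, mostly with a low value. They report only what shows in the picture. A call takes as long as a camera call.
- nets.spot_in(camera, name): "point" ([x, y, z] in mm, in world coordinates, good to about 4 mm: the middle of the surface that is visible of it).
The state is a dict: "t": time; "joint_positions": joint angles; "qvel": joint speeds; "joint_efforts": joint torques, N m; "tool_pos": TCP position; "eef_rot": TCP orientation; "contact_force": force on the tool from outside, world axes, zero at the start; "moment": the same for the moment, N m; "opening": opening from 0.0 (shut) to 1.0 (fully open).
Only numpy, scipy, OpenCV 4.12 (cv2) and the standard library are available. Lean on these libraries where they do the work, as an engineer would, in place of code of your own. Each camera call takes 0.05 s, during which the arm holds its last target. There are 200 camera calls.

## Task

Set the shaker controller by feel: turn the black dial counter-clockwise until it rests gently against its soft end stop, then turn it clockwise exactly four clicks and leave it in that notch. Only then press the green start button fully in and let it come out again. Do not force the dial against the stop, and leave the things around the controller alone.

Things in the scene. Friction and masses are not known exactly. Their poses are not given: they have to be found in the camera images.
- controller: grey box, 126 mm (x) by 210 mm (y) by 55 mm high, fixed to the worktop, black top panel. Origin at the centre of its underside, z up. The dial's axis is vertical, at x = 0, y = +40 mm; the green button is at x = 0, y = -60 mm.
- dial_grip (a point): point on the vertical axis of the black bar-grip dial, 92 mm above the worktop, a good height for the middle of the finger pads. Its frame turns with the dial: x along the grip bar, z up. The bar is 48 mm long, 14 mm thick, from 69 to 103 mm above the worktop; the round skirt below it has 52 mm diameter. The dial stands at 0 when this x points along the box's -y (pointer to its +y).
- dial_pointer (a point): end of the white line on top of the dial's bar, 22 mm from its axis towards the bar's -x, 103 mm above the worktop. The dial starts between 0.3 rad counter-clockwise and 0.4 rad clockwise (seen from above) of 0. A sprung end stop is first met 0.3 to 1.5 rad counter-clockwise of 0; its torque then rises by about 3 N m per rad: 0.3 N m is plainly the stop, over 0.5 forces it.
- dial: the dial; origin on its axis at the skirt's underside, 61 mm up. Clockwise from the stop come seven hidden click bumps, 0.2 rad or more apart, uneven and different each time, only to be felt. A bump resists with about 0.15 N m, then past its crest pulls the dial on (0.2 to 0.5 N m if held back) into the notch behind it. Notch four lies between bumps four and five. Other friction is about 0.02 N m.
- start_button_top (a point): centre of the top face of the green round push button (26 mm diameter), standing proud of the box top; pressed straight down, travel 6 mm, about 5 N when fully in, springs back.
- start_button (a joint): how far the green button is pressed: 0 out, 0.006 m fully in.
- stopwatch: dark stopwatch, 71x60x19 mm, lying loose beside the controller; leave alone. Origin at the centre of its underside.
- sample_tin: white lidded sample tin, 70 mm diameter, 30 mm high, loose beside the controller; leave alone. Origin at the centre of its underside.
- marker: white marker pen with a black cap, 135 mm long, 17 mm thick, lying loose behind the controller; leave alone. Origin at the centre of its underside.

How it is judged:
By the outcome, as a careful person would: the job done as asked, in the order asked, and still so for the second after the job is handed in, with the robot touching nothing.
It also fails if it takes over 72 s, if anything falls off the work surface, if the arm or the gripper's body presses on something with over 40 N, if the wrist force passes 120 N, or if a joint passes its speed limit or range.

## Working session

There is one attempt and no reset: what is moved stays moved. The work goes in short steps, Python scripts to look and compute and a tool call to move; the robot and the scene stay as the last step left them, time stands still between calls to the robot, and variables do not carry over. Pictures are saved under pics/ and viewed, about 8 in all and at most 12, crops included, and the job is handed in when it is done.

Besides the shell and the picture viewer there is one more tool, called after "Call:" as a command line: name --argument value ..., lists and objects as JSON in quotes. drive_tool: Moves the arm, as the interface text tells. Its arguments: {"type":"object","properties":{"deltas":{"type":"array"},"hand":{"type":"number"},"force":{"type":"number"}},"required":["deltas"]}

```bash
mkdir -p pics; python3 - <<'E'
from station import monitor,cams,nets
import cv2,numpy as np
o=monitor.get_obs();print({k:np.round(v,3).tolist() for k,v in o.items()})
ims=[]
for c in["scene","side"]:
    im=cams.capture(c);cv2.imwrite(f"pics/{c}0.png",im)
    p=cams.camera_params(c);print(c,p)
    for n in["controller","dial_grip","dial_pointer","dial","start_button_top","stopwatch","sample_tin","marker"]:
        print(n,[(np.round(d["point"],1).tolist(),round(d["confidence"],2)) for d in nets.spot_in(c,n)[:2]])
E
```

```text
{'t': 0.0, 'joint_positions': [-1.387, 0.131, 1.489, -0.0, 1.523, -0.085], 'qvel': [0.0, 0.0, -0.0, -0.001, -0.001, 0.003], 'joint_efforts': [-0.002, -56.941, -50.056, -0.0, 0.015, -0.0], 'tool_pos': [159.269, -577.891, 230.211], 'eef_rot': [-0.094, -0.701, -0.095, 0.701], 'contact_force': [0.522, -0.399, -0.067], 'moment': [-0.039, -0.018, -0.028], 'opening': 0.995}
scene {'fx': 459.83663580314214, 'fy': 459.83663580314214, 'cx': 270.1232586503981, 'cy': 212.01300153759388, 'eye': array([ 177.48981611, -392.69605783,  759.85455059]), 'orientation': array([ 0.86111115,  0.33015761, -0.12941551, -0.36432837])}
controller [([535.7, -10.2, 52.9], 0.71)]
dial_grip [([551.3, 38.8, 65.6], 0.91), ([534.3, -9.7, 53.1], 0.53)]
dial_pointer [([550.3, 38.4, 72.4], 0.61)]
dial [([552.5, 40.6, 65.4], 0.76)]
start_button_top [([548.2, -57.9, 77.1], 0.62)]
stopwatch [([601.6, 174.2, 17.0], 0.57)]
sample_tin [([550.6, -197.1, 31.4], 0.73)]
marker [([668.1, -36.3, 10.2], 0.68)]
side {'fx': 483.7323355091336, 'fy': 483.7323355091336, 'cx': 271.5134012738461, 'cy': 216.92208551253722, 'eye': array([ 531.06469352, -831.59661074,  485.42847045]), 'orientation': array([ 0.842895  ,  0.53725941, -0.02270059, -0.0191057 ])}
controller [([556.0, -64.6, 57.5], 0.78)]
dial_grip [([556.7, 32.7, 65.8], 0.57)]
dial_pointer [([555.7, 32.6, 68.2], 0.62)]
dial [([555.5, 33.5, 68.8], 0.69)]
start_button_top [([545.9, -56.9, 73.9], 0.63)]
stopwatch [([604.6, 191.7, 18.3], 0.59), ([665.5, -49.9, 12.6], 0.2)]
sample_tin [([557.7, -206.1, 33.7], 0.82), ([545.4, -60.3, 78.2], 0.25)]
marker [([669.7, -47.1, 14.4], 0.61)]
```

View pics/scene0.png

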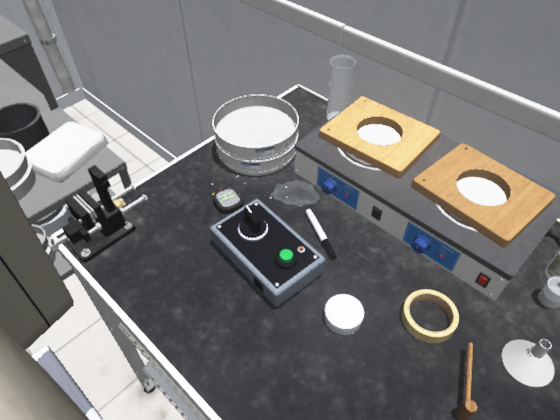

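View pics/side0.png

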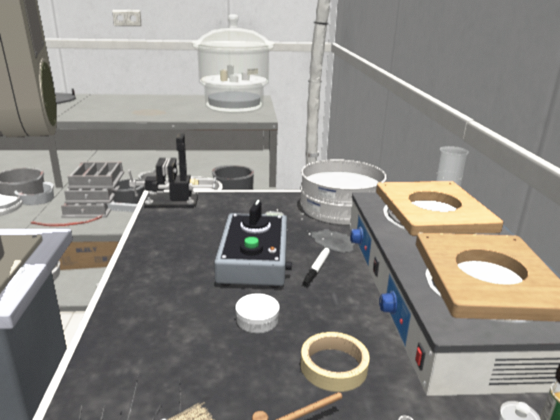

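```bash
cat > h.py <<'E'
from station import monitor,cams,nets
import cv2,numpy as np
from scipy.spatial.transform import Rotation as Ro
np.set_printoptions(precision=4,suppress=True)
def rot(q): return Ro.from_quat(np.array(q)[[1,2,3,0]])
def down(psi): # tool x down, tool y (jaws) at world angle psi
    y=np.array([np.cos(psi),np.sin(psi),0]);x=np.array([0,0,-1.]);return Ro.from_matrix(np.c_[x,y,np.cross(x,y)])
def plan(p,psi):
    o=monitor.get_obs();R=rot(o["eef_rot"]);print("t",round(o["t"],2),"pos",np.array(o["tool_pos"]),"psi",psi_now(o),"q",np.array(o["joint_positions"]))
    print("shift m",R.inv().apply(np.array(p)-o["tool_pos"])/1000,"turn",(R.inv()*down(psi)).as_rotvec())
def psi_now(o): y=rot(o["eef_rot"]).as_matrix()[:,1];return np.arctan2(y[1],y[0])
def ray(c,u,v,z):
    p=cams.camera_params(c) if isinstance(c,str) else c
    d=rot(p["orientation"]).apply([(u-p["cx"])/p["fx"],-(v-p["cy"])/p["fy"],-1]);e=np.array(p["eye"]);return e+d*(z-e[2])/d[2]
E
python3 - <<'E'
from h import *
o=monitor.get_obs();R=rot(o["eef_rot"]);print(R.as_matrix());p=cams.camera_params("wrist");print(p)
print(R.inv().apply(p["eye"]-o["tool_pos"]),(R.inv()*rot(p["orientation"])).as_matrix())
plan([490,0,330],0)
plan([490,0,330],np.pi)
E
```

```text
[[ 0.      0.2656 -0.9641]
 [-0.     -0.9641 -0.2656]
 [-1.      0.     -0.    ]]
{'fx': 349.72642165436497, 'fy': 349.72642165436497, 'cx': 276.0174270256513, 'cy': 213.03095837556648, 'eye': array([ 226.6104, -559.7417,  374.8117]), 'orientation': array([ 0.7881, -0.109 ,  0.0833, -0.6001])}
[-143.512    -0.1902  -69.8101] [[ 0.0005  0.2717 -0.9624]
 [ 1.     -0.0005  0.0003]
 [-0.0004 -0.9624 -0.2717]]
t 0.9 pos [ 159.3583 -578.4647  231.2994] psi -1.3020149691037417 q [-1.3874  0.1304  1.4882  0.      1.523  -0.0854]
shift m [-0.0987 -0.4699 -0.4724] turn [-1.302  0.    -0.   ]
t 0.9 pos [ 159.3583 -578.4647  231.2994] psi -1.3020149691037417 q [-1.3874  0.1304  1.4882  0.      1.523  -0.0854]
shift m [-0.0987 -0.4699 -0.4724] turn [ 1.8396 -0.     -0.    ]
```

Call:
drive_tool --deltas '[[[-0.07,-0.06,-0.06],[-0.15,0,0]],[[-0.07,-0.1,-0.1],[-0.3,0,0]],[[-0.07,-0.507,-0.536],[-1.302,0,0]],[[-0.07,-0.507,-0.536],[-1.302,0,0]],[[-0.07,-0.507,-0.536],[-1.302,0,0]],[[-0.07,-0.507,-0.536],[-1.302,0,0]],[[-0.07,-0.507,-0.536],[-1.302,0,0]],[[-0.07,-0.507,-0.536],[-1.302,0,0]]]'

```text
t: 1.9
tool_pos: [409.0, -163.2, 297.3]
eef_rot: [0.501, 0.499, 0.5, -0.499]
contact_force: [0.3, -1.0, 0.4]
opening: 1.001
```

```bash
python3 -c "
from h import *
plan([550,20,300],0)"
```

```text
t 1.9 pos [ 408.98   -163.211   297.2862] psi 0.0037281828985001354 q [-0.4962 -0.3309  1.8    -0.      1.6712 -0.4999]
shift m [-0.0027  0.1417 -0.1827] turn [ 0.0037  0.0006 -0.0011]
```

Call:
drive_tool --deltas '[[[-0.003,0.142,-0.183],[0,0,0]],[[-0.003,0.142,-0.183],[0,0,0]],[[-0.003,0.142,-0.183],[0,0,0]],[[-0.003,0.142,-0.183],[0,0,0]],[[-0.003,0.142,-0.183],[0,0,0]],[[-0.003,0.142,-0.183],[0,0,0]]]'

```text
t: 2.65
tool_pos: [550.0, 17.8, 299.7]
eef_rot: [0.5, 0.5, 0.5, -0.5]
contact_force: [-0.8, 0.3, -0.6]
opening: 1.0
```

```bash
python3 - <<'E'
from h import *
o=monitor.get_obs();p=cams.camera_params("wrist");im=cams.capture("wrist");cv2.imwrite("pics/w1.png",im)
print(o["tool_pos"],psi_now(o),o["t"],p["eye"])
for n in["controller","dial_grip","dial_pointer","dial","start_button_top"]:
    print(n,[(np.round(d["point"],1).tolist(),round(d["confidence"],2)) for d in nets.spot_in("wrist",n)[:2]])
E
```

```text
[550.0008  17.8025 299.6978] 0.0005628236946836002 2.65 [550.7195  87.2652 443.1648]
controller [([556.7, 14.2, 55.9], 0.68)]
dial_grip [([558.3, 48.4, 65.7], 0.62)]
dial_pointer [([556.4, 47.2, 67.5], 0.86)]
dial [([557.6, 53.2, 70.2], 0.85)]
start_button_top [([545.7, -46.8, 80.3], 0.96)]
```

View pics/w1.png

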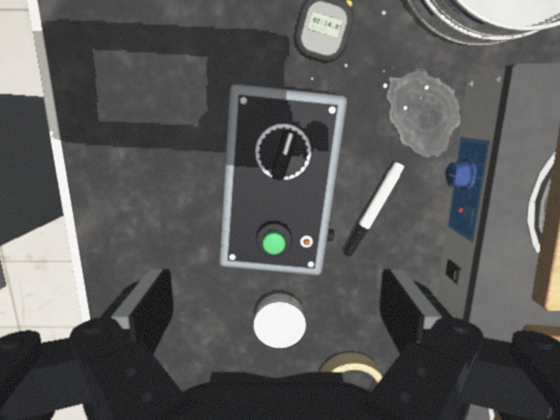

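```bash
python3 - <<'E'
from h import *
p=cams.camera_params("wrist")
for n,u,v,z in[("dial skirt",284,152,66),("button",273.5,242,78),("s1",241,101,55),("s2",331,111,55),("s3",311,265,55),("s4",231,256,55),("bar tip",290,133,103),("tip2",285,156,103)]: print(n,ray(p,u,v,z))
im=cv2.imread("pics/w1.png");cv2.imwrite("pics/w1c.png",cv2.resize(im[80:280,200:360],None,fx=3,fy=3,interpolation=cv2.INTER_CUBIC))
im=cv2.imread("pics/scene0.png");
s=cams.camera_params("scene")
print("scene dial",ray(s,252,229,66),"btn",ray(s,287,256,78))
E
```

```text
dial skirt [559.6565  47.6868  66.    ]
button [548.2065 -50.2298  78.    ]
s1 [514.1022 100.0891  55.    ]
s2 [609.8496  89.829   55.    ]
s3 [593.1749 -88.405   55.    ]
s4 [497.1569 -76.5803  55.    ]
bar tip [564.3918  69.381  103.    ]
tip2 [559.7674  47.6611 103.    ]
scene dial [551.064   41.5404  66.    ] btn [544.4795 -58.102   78.    ]
```

View pics/w1c.png

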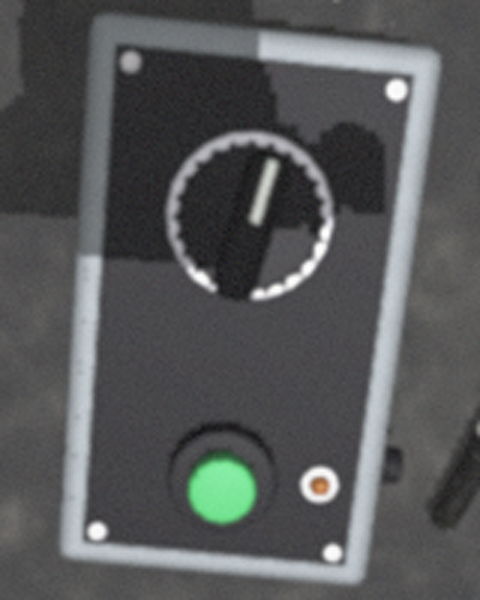

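```bash
python3 - <<'E'
from h import *
print(cams.camera_params("wrist")["eye"])
plan([556,44,200],-.26)
E
```

```text
[550.7058  86.5676 443.6915]
t 2.95 pos [550.0272  17.1326 300.2101] psi -0.0013736633804142273 q [-0.062  -0.0236  1.5232 -0.      1.6414 -0.0606]
shift m [ 0.1002  0.0059 -0.0269] turn [ 0.2586  0.     -0.0006]
```

Call:
drive_tool --deltas '[[[0.1,0.006,-0.027],[0.26,0,0]],[[0.1,0.006,-0.027],[0.26,0,0]],[[0.1,0.006,-0.027],[0.26,0,0]],[[0.1,0.006,-0.027],[0.26,0,0]]]'

```text
t: 3.45
tool_pos: [557.0, 44.4, 202.0]
eef_rot: [0.432, 0.561, 0.431, -0.56]
contact_force: [0.2, 0.1, -0.6]
opening: 1.003
```

```bash
python3 - <<'E'
from h import *
import pickle
o=monitor.get_obs();p=cams.camera_params("wrist");im=cams.capture("wrist");cv2.imwrite("pics/w2.png",im)
pickle.dump(p,open("w2.pkl","wb"))
print(o["tool_pos"],psi_now(o),o["t"],p["eye"],o["moment"],o["contact_force"])
for n in["dial_grip","dial_pointer","start_button_top"]:
    print(n,[(np.round(d["point"],1).tolist(),round(d["confidence"],2)) for d in nets.spot_in("wrist",n)[:2]])
E
```

```text
[557.0476  44.4077 201.9548] -0.2586181558855183 3.45 [575.0557 111.5821 345.5018] [ 0.0145 -0.0108  0.0014] [ 0.1646  0.1298 -0.5913]
dial_grip [([560.3, 55.1, 69.0], 0.73)]
dial_pointer [([558.2, 49.0, 67.4], 0.97)]
start_button_top [([547.7, -45.4, 78.6], 0.68)]
```

View pics/w2.png

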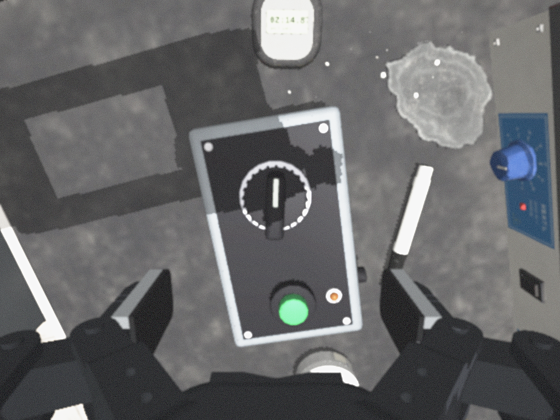

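```bash
python3 - <<'E'
from h import *
import pickle
p=pickle.load(open("w2.pkl","rb"))
for n,u,v,z in[("ring",275,197,57),("button",293,312,78),("s1",208,147,56),("s2",323,128,56),("s3",347,321,56),("s4",248,336,56),("tip",276,180,103),("inner",275.5,206,103),("bar near end bottom",273,238,69),("bar near top",274,230,103)]: print(n,ray(p,u,v,z))
im=cv2.imread("pics/scene0.png");c=cv2.imread("pics/side0.png")
a=cv2.resize(im[190:310,200:340],None,fx=2.8,fy=2.8,interpolation=3);b=cv2.resize(c[180:300,200:340],None,fx=2.8,fy=2.8,interpolation=3)
cv2.imwrite("pics/ss.png",np.hstack([a,b]))
E
```

```text
ring [557.8058  46.5962  57.    ]
button [548.0004 -51.1383  78.    ]
s1 [515.6026 100.8285  56.    ]
s2 [609.7002  91.566   56.    ]
s3 [592.6529 -86.8936  56.    ]
s4 [497.9862 -78.5781  56.    ]
tip [564.3681  68.6068 103.    ]
inner [559.209   50.4735 103.    ]
bar near end bottom [547.8747  15.6498  69.    ]
bar near top [553.5189  33.2456 103.    ]
```

View pics/ss.png

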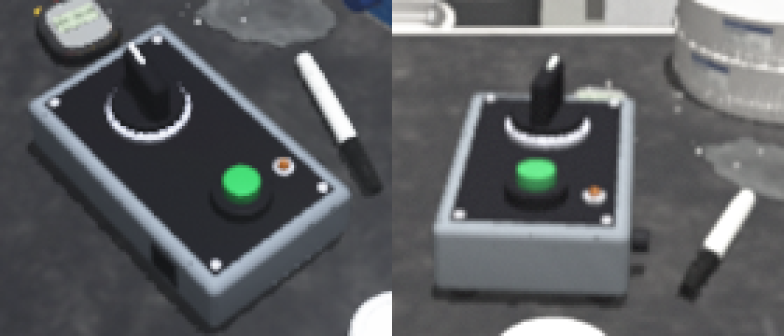

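```bash
python3 - <<'E'
from h import *
import pickle
p=pickle.load(open("w2.pkl","rb"))
S={"w":(p,[(208,147),(323,128),(347,321),(248,336)],(275,197)),"scene":("scene",[(219.6,226.4),(256.1,204.3),(315,256.8),(276.8,284.6)],(252.9,226.8)),"side":("side",[(235,215.4),(278.9,216.8),(276.4,258.2),(223.9,256.4)],(255.4,224.3))}
for k,(c,s,r) in S.items():
    q=np.array([ray(c,u,v,56) for u,v in s]);m=q.mean(0);d=q[0]+q[1]-q[2]-q[3];yaw=np.arctan2(d[1],d[0])-np.pi/2
    a=Ro.from_rotvec([0,0,yaw]);print(k,m,yaw,"dial",m+a.apply([0,40,0]),"ring",ray(c,*r,57),"btn",m+a.apply([0,-60,0]))
E
```

```text
w [553.9855   6.7307  56.    ] -0.09656097499324945 dial [557.8419  46.5444  56.    ] ring [557.8058  46.5962  57.    ] btn [548.2008 -52.9898  56.    ]
scene [553.4459   6.2576  56.    ] -0.10164085775612453 dial [557.5045  46.0511  56.    ] ring [561.0763  49.95    57.    ] btn [547.3579 -53.4328  56.    ]
side [551.7415   7.4038  56.    ] -0.09862596570185889 dial [555.6802  47.2094  56.    ] ring [556.0446  52.8709  57.    ] btn [545.8336 -52.3046  56.    ]
```

```bash
python3 - <<'E'
from h import *
plan([557.5,46.5,76],-.29)
o=monitor.get_obs();print(o["moment"],o["contact_force"])
E
cat > r.py <<'E'
from h import *
o=monitor.get_obs();m=np.array(o["moment"]);f=np.array(o["contact_force"])
print("t%.2f pos %s psi %.3f M %s F %s q6 %.3f eff6 %.3f op %.2f"%(o["t"],np.round(o["tool_pos"],1),psi_now(o),np.round(m,3),np.round(f,1),o["joint_positions"][5],o["joint_efforts"][5],o["opening"]))
E
```

```text
t 3.65 pos [557.5108  44.5109 202.3137] psi -0.2598947434201423 q [-0.012   0.032   1.645  -0.0001  1.4608  0.2479]
shift m [ 0.1263 -0.001  -0.0018] turn [ 0.0301 -0.0009 -0.0037]
[0.0388 0.0059 0.0186] [ 0.2379  0.4306 -0.9203]
```

Call:
drive_tool --deltas '[[[0.05,0.0,-0.002],[0.03,0,0]],[[0.1,-0.001,-0.002],[0.03,0,0]],[[0.126,-0.001,-0.002],[0.03,0,0]],[[0.126,-0.001,-0.002],[0.03,0,0]]]'

```text
t: 4.15
tool_pos: [554.3, 47.0, 72.3]
eef_rot: [-0.422, -0.566, -0.423, 0.568]
contact_force: [0.0, 0.3, 0.2]
opening: 1.001
```

```bash
python3 r.py
```

```text
t4.15 pos [554.3  47.   72.3] psi -0.290 M [-0.028  0.001 -0.005] F [0.  0.3 0.2] q6 0.282 eff6 -0.004 op 1.00
```

Call:
drive_tool --deltas '[[[0,0,0],[0,0,0]],[[0,0,0],[0,0,0]],[[0,0,0],[0,0,0]],[[0,0,0],[0,0,0]],[[0,0,0],[0,0,0]],[[0,0,0],[0,0,0]],[[0,0,0],[0,0,0]],[[0,0,0],[0,0,0]]]' --hand -1 --force 50

```text
t: 5.15
tool_pos: [556.8, 47.0, 74.8]
eef_rot: [0.423, 0.568, 0.422, -0.566]
contact_force: [2.4, -0.9, 5.1]
opening: 0.152
```

```bash
python3 r.py
```

```text
t5.15 pos [556.8  47.   74.8] psi -0.290 M [-0.223 -0.432  0.005] F [ 2.4 -0.9  5.1] q6 0.283 eff6 0.011 op 0.15
```

Call:
drive_tool --deltas '[[[0,0,0],[-0.08,0,0]],[[0,0,0],[-0.16,0,0]],[[0,0,0],[-0.16,0,0]]]'

```text
t: 5.52
tool_pos: [556.9, 47.0, 74.8]
eef_rot: [0.468, 0.532, 0.466, -0.531]
contact_force: [3.4, -2.0, 5.0]
opening: 0.156
```

```bash
python3 r.py
```

```text
t5.53 pos [556.9  47.   74.8] psi -0.128 M [-0.317 -0.388  0.317] F [ 3.4 -2.   5. ] q6 0.121 eff6 -0.331 op 0.16
```

Call:
drive_tool --deltas '[[[0,0,0],[-0.08,0,0]],[[0,0,0],[-0.16,0,0]],[[0,0,0],[-0.16,0,0]]]'

```text
t: 5.9
tool_pos: [556.9, 47.0, 74.8]
eef_rot: [0.508, 0.493, 0.507, -0.492]
contact_force: [3.2, -1.7, 6.1]
opening: 0.153
```

```bash
python3 r.py
```

```text
t5.90 pos [556.9  47.   74.8] psi 0.031 M [-0.322 -0.5   -0.096] F [ 3.2 -1.7  6.1] q6 -0.038 eff6 -0.777 op 0.15
```

Call:
drive_tool --deltas '[[[0,0,0],[-0.05,0,0]],[[0,0,0],[-0.05,0,0]]]'

```text
t: 6.15
tool_pos: [556.9, 47.0, 74.8]
eef_rot: [0.521, 0.48, 0.519, -0.479]
contact_force: [3.3, -1.5, 5.9]
opening: 0.154
```

```bash
python3 r.py
```

```text
t6.15 pos [556.9  47.   74.8] psi 0.081 M [-0.306 -0.479  0.12 ] F [ 3.3 -1.5  5.9] q6 -0.088 eff6 -0.240 op 0.15
```

Call:
drive_tool --deltas '[[[0,0,0],[-0.05,0,0]],[[0,0,0],[-0.05,0,0]]]'

```text
t: 6.4
tool_pos: [557.0, 47.0, 74.8]
eef_rot: [0.532, 0.467, 0.531, -0.466]
contact_force: [5.6, -0.4, 4.3]
opening: 0.153
```

```bash
python3 r.py
```

```text
t6.40 pos [557.   47.   74.8] psi 0.131 M [-0.293 -0.49   0.409] F [ 5.6 -0.4  4.3] q6 -0.138 eff6 0.109 op 0.15
```

Call:
drive_tool --deltas '[[[0,0,0],[-0.05,0,0]],[[0,0,0],[-0.05,0,0]]]'

```text
t: 6.65
tool_pos: [557.0, 47.0, 74.8]
eef_rot: [0.544, 0.453, 0.542, -0.452]
contact_force: [4.7, -1.7, 6.7]
opening: 0.151
```

```bash
python3 r.py
```

```text
t6.65 pos [557.   47.   74.8] psi 0.181 M [-0.219 -0.541  0.014] F [ 4.7 -1.7  6.7] q6 -0.188 eff6 -0.412 op 0.15
```

Call:
drive_tool --deltas '[[[0,0,0],[-0.04,0,0]],[[0,0,0],[-0.04,0,0]]]'

```text
t: 6.9
tool_pos: [557.0, 47.0, 74.8]
eef_rot: [0.553, 0.442, 0.551, -0.441]
contact_force: [3.8, -0.9, 4.8]
opening: 0.158
```

```bash
python3 r.py
```

```text
t6.90 pos [557.   47.   74.8] psi 0.220 M [-0.293 -0.538 -0.03 ] F [ 3.8 -0.9  4.8] q6 -0.228 eff6 -0.326 op 0.16
```

Call:
drive_tool --deltas '[[[0,0,0],[-0.04,0,0]],[[0,0,0],[-0.04,0,0]]]'

```text
t: 7.15
tool_pos: [557.0, 47.0, 74.8]
eef_rot: [0.561, 0.431, 0.56, -0.43]
contact_force: [4.4, -1.4, 5.0]
opening: 0.153
```

```bash
python3 r.py
```

```text
t7.15 pos [557.   47.   74.8] psi 0.260 M [-0.278 -0.567 -0.018] F [ 4.4 -1.4  5. ] q6 -0.268 eff6 -0.326 op 0.15
```

Call:
drive_tool --deltas '[[[0,0,0],[-0.04,0,0]],[[0,0,0],[-0.04,0,0]]]'

```text
t: 7.4
tool_pos: [557.0, 46.9, 74.8]
eef_rot: [0.57, 0.42, 0.568, -0.419]
contact_force: [4.0, -1.3, 4.2]
opening: 0.154
```

```bash
python3 r.py
```

```text
t7.40 pos [557.   46.9  74.8] psi 0.300 M [-0.286 -0.606  0.047] F [ 4.  -1.3  4.2] q6 -0.308 eff6 -0.326 op 0.15
```

Call:
drive_tool --deltas '[[[0,0,0],[-0.04,0,0]],[[0,0,0],[-0.04,0,0]]]'

```text
t: 7.65
tool_pos: [557.0, 46.9, 74.9]
eef_rot: [0.578, 0.409, 0.577, -0.408]
contact_force: [3.9, -3.0, 3.8]
opening: 0.155
```

```bash
python3 r.py
```

```text
t7.65 pos [557.   46.9  74.9] psi 0.340 M [-0.332 -0.638 -0.014] F [ 3.9 -3.   3.8] q6 -0.348 eff6 -0.340 op 0.15
```

Call:
drive_tool --deltas '[[[0,0,0],[-0.04,0,0]],[[0,0,0],[-0.04,0,0]]]'

```text
t: 7.9
tool_pos: [557.0, 47.0, 74.8]
eef_rot: [0.586, 0.397, 0.585, -0.396]
contact_force: [4.8, -1.4, 5.0]
opening: 0.153
```

```bash
python3 r.py
```

```text
t7.90 pos [557.   47.   74.8] psi 0.380 M [-0.25  -0.626 -0.04 ] F [ 4.8 -1.4  5. ] q6 -0.388 eff6 -0.326 op 0.15
```

Call:
drive_tool --deltas '[[[0,0,0],[-0.04,0,0]],[[0,0,0],[-0.04,0,0]]]'

```text
t: 8.15
tool_pos: [557.1, 47.0, 74.9]
eef_rot: [0.594, 0.385, 0.592, -0.384]
contact_force: [4.4, -1.9, 5.3]
opening: 0.154
```

```bash
python3 r.py
```

```text
t8.15 pos [557.1  47.   74.9] psi 0.420 M [-0.312 -0.668  0.071] F [ 4.4 -1.9  5.3] q6 -0.428 eff6 -0.326 op 0.15
```

Call:
drive_tool --deltas '[[[0,0,0],[-0.04,0,0]],[[0,0,0],[-0.04,0,0]]]'

```text
t: 8.4
tool_pos: [557.1, 47.0, 74.9]
eef_rot: [0.602, 0.373, 0.6, -0.372]
contact_force: [4.9, -1.5, 4.3]
opening: 0.154
```

```bash
python3 r.py
```

```text
t8.40 pos [557.1  47.   74.9] psi 0.460 M [-0.277 -0.65   0.085] F [ 4.9 -1.5  4.3] q6 -0.468 eff6 -0.326 op 0.15
```

Call:
drive_tool --deltas '[[[0,0,0],[-0.04,0,0]],[[0,0,0],[-0.04,0,0]]]'

```text
t: 8.65
tool_pos: [557.1, 47.0, 74.8]
eef_rot: [0.609, 0.361, 0.607, -0.36]
contact_force: [4.2, -0.7, 5.3]
opening: 0.157
```

```bash
python3 r.py
```

```text
t8.65 pos [557.1  47.   74.8] psi 0.500 M [-0.294 -0.637 -0.009] F [ 4.2 -0.7  5.3] q6 -0.508 eff6 -0.326 op 0.16
```

Call:
drive_tool --deltas '[[[0,0,0],[-0.04,0,0]],[[0,0,0],[-0.04,0,0]]]'

```text
t: 8.9
tool_pos: [557.1, 47.0, 74.8]
eef_rot: [0.616, 0.349, 0.614, -0.348]
contact_force: [4.4, -0.5, 4.3]
opening: 0.151
```

```bash
python3 r.py
```

```text
t8.90 pos [557.1  47.   74.8] psi 0.540 M [-0.291 -0.641 -0.031] F [ 4.4 -0.5  4.3] q6 -0.548 eff6 -0.348 op 0.15
```

Call:
drive_tool --deltas '[[[0,0,0],[-0.04,0,0]],[[0,0,0],[-0.04,0,0]]]'

```text
t: 9.15
tool_pos: [557.1, 47.0, 74.8]
eef_rot: [0.623, 0.337, 0.621, -0.336]
contact_force: [4.9, -1.6, 5.7]
opening: 0.152
```

```bash
python3 r.py
```

```text
t9.15 pos [557.1  47.   74.8] psi 0.580 M [-0.288 -0.662 -0.08 ] F [ 4.9 -1.6  5.7] q6 -0.587 eff6 -0.409 op 0.15
```

Call:
drive_tool --deltas '[[[0,0,0],[-0.04,0,0]],[[0,0,0],[-0.04,0,0]]]'

```text
t: 9.4
tool_pos: [557.1, 46.9, 74.8]
eef_rot: [0.63, 0.324, 0.628, -0.323]
contact_force: [4.6, -2.1, 4.9]
opening: 0.153
```

```bash
python3 r.py
```

```text
t9.40 pos [557.1  46.9  74.8] psi 0.620 M [-0.305 -0.761 -0.158] F [ 4.6 -2.1  4.9] q6 -0.627 eff6 -0.484 op 0.15
```

Call:
drive_tool --deltas '[[[0,0,0],[-0.03,0,0]],[[0,0,0],[-0.03,0,0]]]'

```text
t: 9.65
tool_pos: [557.1, 47.0, 74.8]
eef_rot: [0.634, 0.315, 0.633, -0.314]
contact_force: [5.1, -1.3, 4.2]
opening: 0.159
```

```bash
python3 r.py
```

```text
t9.65 pos [557.1  47.   74.8] psi 0.650 M [-0.236 -0.803 -0.218] F [ 5.1 -1.3  4.2] q6 -0.657 eff6 -0.457 op 0.16
```

Call:
drive_tool --deltas '[[[0,0,0],[-0.02,0,0]],[[0,0,0],[-0.02,0,0]]]'

```text
t: 9.9
tool_pos: [557.1, 46.9, 74.8]
eef_rot: [0.637, 0.308, 0.636, -0.308]
contact_force: [4.3, -1.9, 4.9]
opening: 0.156
```

```bash
python3 r.py
```

```text
t9.90 pos [557.1  46.9  74.8] psi 0.669 M [-0.194 -0.789 -0.255] F [ 4.3 -1.9  4.9] q6 -0.677 eff6 -0.410 op 0.16
```

Call:
drive_tool --deltas '[[[0,0,0],[-0.02,0,0]],[[0,0,0],[-0.02,0,0]]]'

```text
t: 10.15
tool_pos: [557.1, 47.0, 74.9]
eef_rot: [0.64, 0.302, 0.639, -0.301]
contact_force: [4.4, -2.3, 4.3]
opening: 0.154
```

```bash
python3 r.py
```

```text
t10.15 pos [557.1  47.   74.9] psi 0.689 M [-0.157 -0.857 -0.211] F [ 4.4 -2.3  4.3] q6 -0.697 eff6 -0.456 op 0.15
```

Call:
drive_tool --deltas '[[[0,0,0],[0,0,0]]]'

```text
t: 10.28
tool_pos: [557.1, 47.0, 74.9]
eef_rot: [0.64, 0.302, 0.639, -0.301]
contact_force: [4.7, -1.0, 5.6]
opening: 0.154
```

```bash
python3 r.py
```

```text
t10.28 pos [557.1  47.   74.9] psi 0.689 M [-0.242 -0.844 -0.275] F [ 4.7 -1.   5.6] q6 -0.697 eff6 -0.285 op 0.15
```

Call:
drive_tool --deltas '[[[0,0,0],[0,0,0]]]'

```text
t: 10.4
tool_pos: [557.1, 47.0, 74.8]
eef_rot: [0.64, 0.302, 0.639, -0.301]
contact_force: [4.8, -1.0, 4.0]
opening: 0.154
```

```bash
python3 r.py; python3 -c "
from h import *
a=[]
for i in range(5):
    a.append(monitor.get_obs()['moment'][2]);cams.capture('side') 
print(a)"
```

```text
t10.40 pos [557.1  47.   74.8] psi 0.689 M [-0.196 -0.866 -0.281] F [ 4.8 -1.   4. ] q6 -0.697 eff6 -0.279 op 0.15
[np.float64(-0.28069659741607605), np.float64(-0.28400680121591954), np.float64(-0.22839352582682934), np.float64(-0.2634648250851657), np.float64(-0.3195426432065666)]
```

Call:
drive_tool --deltas '[[[0,0,0],[-0.015,0,0]],[[0,0,0],[-0.015,0,0]],[[0,0,0],[-0.015,0,0]],[[0,0,0],[-0.015,0,0]]]'

```text
t: 11.15
tool_pos: [557.1, 47.0, 74.8]
eef_rot: [0.643, 0.297, 0.641, -0.297]
contact_force: [5.2, -1.5, 5.2]
opening: 0.153
```

```bash
cat > r.py <<'E'
from h import *
a=[];
for i in range(2):
    o=monitor.get_obs();a.append(o["moment"][2])
    if i<1: cams.capture("side")
print("t%.2f psi %.3f Mz %s eff6 %.3f F %s"%(o["t"],psi_now(o),np.round(a,2),o["joint_efforts"][5],np.round(o["contact_force"],1)))
E
python3 r.py
```

```text
t11.20 psi 0.704 Mz [-0.32 -0.29] eff6 -0.308 F [ 5.4 -1.5  4.6]
```

Call:
drive_tool --deltas '[[[0,0,0],[0.12,0,0]],[[0,0,0],[0.24,0,0]],[[0,0,0],[0.36,0,0]],[[0,0,0],[0.48,0,0]],[[0,0,0],[0.5,0,0]],[[0,0,0],[0.5,0,0]]]'

```text
t: 11.95
tool_pos: [557.0, 47.0, 74.8]
eef_rot: [0.549, 0.447, 0.548, -0.446]
contact_force: [4.8, -1.4, 5.4]
opening: 0.153
```

```bash
python3 r.py
```

```text
t12.00 psi 0.204 Mz [-0.01 -0.01] eff6 0.043 F [ 4.7 -1.6  5.1]
```

Call:
drive_tool --deltas '[[[0,0,0],[0.04,0,0]],[[0,0,0],[0.04,0,0]]]'

```text
t: 12.25
tool_pos: [557.0, 47.0, 74.8]
eef_rot: [0.54, 0.458, 0.539, -0.457]
contact_force: [4.2, -1.0, 5.3]
opening: 0.156
```

```bash
python3 r.py
```

```text
t12.30 psi 0.164 Mz [ 0.05 -0.03] eff6 0.109 F [ 3.9 -1.1  5.6]
```

Call:
drive_tool --deltas '[[[0,0,0],[0.04,0,0]],[[0,0,0],[0.04,0,0]]]'

```text
t: 12.55
tool_pos: [557.0, 47.0, 74.9]
eef_rot: [0.531, 0.469, 0.529, -0.468]
contact_force: [5.1, -2.1, 5.3]
opening: 0.156
```

```bash
python3 r.py
```

```text
t12.60 psi 0.124 Mz [-0.02  0.01] eff6 0.088 F [ 4.2 -1.9  5.4]
```

Call:
drive_tool --deltas '[[[0,0,0],[0.04,0,0]],[[0,0,0],[0.04,0,0]]]'

```text
t: 12.85
tool_pos: [556.9, 47.0, 74.8]
eef_rot: [0.521, 0.479, 0.52, -0.478]
contact_force: [4.8, -1.5, 5.5]
opening: 0.153
```

```bash
python3 r.py
```

```text
t12.90 psi 0.084 Mz [-0.15 -0.13] eff6 -0.007 F [ 3.6 -2.6  6.1]
```

Call:
drive_tool --deltas '[[[0,0,0],[0.04,0,0]],[[0,0,0],[0.04,0,0]]]'

```text
t: 13.15
tool_pos: [556.9, 47.0, 74.8]
eef_rot: [0.511, 0.49, 0.51, -0.488]
contact_force: [3.8, -1.7, 5.1]
opening: 0.152
```

```bash
python3 r.py
```

```text
t13.20 psi 0.044 Mz [-0.29 -0.19] eff6 -0.154 F [ 3.5 -1.5  5.7]
```

Call:
drive_tool --deltas '[[[0,0,0],[0.04,0,0]],[[0,0,0],[0.04,0,0]]]'

```text
t: 13.45
tool_pos: [556.9, 47.0, 74.8]
eef_rot: [0.502, 0.5, 0.5, -0.499]
contact_force: [4.6, -1.7, 5.9]
opening: 0.156
```

```bash
python3 r.py
```

```text
t13.50 psi 0.004 Mz [-0.4  -0.38] eff6 -0.308 F [ 4.5 -1.1  6.2]
```

Call:
drive_tool --deltas '[[[0,0,0],[0.04,0,0]],[[0,0,0],[0.04,0,0]]]'

```text
t: 13.75
tool_pos: [556.9, 47.0, 74.8]
eef_rot: [0.492, 0.509, 0.49, -0.508]
contact_force: [3.4, -2.1, 5.9]
opening: 0.157
```

```bash
python3 r.py
```

```text
t13.80 psi -0.036 Mz [-0.06 -0.07] eff6 0.088 F [ 4.5 -1.   5.4]
```

Call:
drive_tool --deltas '[[[0,0,0],[0.04,0,0]],[[0,0,0],[0.04,0,0]]]'

```text
t: 14.05
tool_pos: [556.9, 47.0, 74.8]
eef_rot: [0.481, 0.519, 0.48, -0.518]
contact_force: [4.1, -1.7, 6.2]
opening: 0.157
```

```bash
python3 r.py
```

```text
t14.10 psi -0.076 Mz [ 0.01 -0.01] eff6 0.090 F [ 4.2 -2.5  6.3]
```

Call:
drive_tool --deltas '[[[0,0,0],[0.04,0,0]],[[0,0,0],[0.04,0,0]]]'

```text
t: 14.35
tool_pos: [556.9, 47.0, 74.8]
eef_rot: [0.471, 0.529, 0.47, -0.528]
contact_force: [3.5, -1.6, 6.1]
opening: 0.154
```

```bash
python3 r.py
```

```text
t14.40 psi -0.116 Mz [ 0.04 -0.  ] eff6 0.070 F [ 4.1 -1.1  5.3]
```

Call:
drive_tool --deltas '[[[0,0,0],[0.04,0,0]],[[0,0,0],[0.04,0,0]]]'

```text
t: 14.65
tool_pos: [556.9, 47.0, 74.8]
eef_rot: [0.46, 0.538, 0.459, -0.537]
contact_force: [4.2, -2.0, 5.3]
opening: 0.152
```

```bash
python3 r.py
```

```text
t14.70 psi -0.156 Mz [-0.06  0.02] eff6 0.072 F [ 4.1 -0.8  6.8]
```

Call:
drive_tool --deltas '[[[0,0,0],[0.04,0,0]],[[0,0,0],[0.04,0,0]]]'

```text
t: 14.95
tool_pos: [556.9, 47.0, 74.9]
eef_rot: [0.449, 0.547, 0.448, -0.546]
contact_force: [3.4, -1.0, 5.5]
opening: 0.157
```

```bash
python3 r.py
```

```text
t15.00 psi -0.196 Mz [-0.3  -0.25] eff6 -0.139 F [ 3.9 -0.4  5.5]
```

Call:
drive_tool --deltas '[[[0,0,0],[0.04,0,0]],[[0,0,0],[0.04,0,0]]]'

```text
t: 15.25
tool_pos: [556.9, 47.0, 74.8]
eef_rot: [0.438, 0.556, 0.437, -0.555]
contact_force: [4.0, -1.5, 5.7]
opening: 0.155
```

```bash
python3 r.py
```

```text
t15.30 psi -0.236 Mz [-0.42 -0.46] eff6 -0.338 F [ 3.7 -1.4  6.6]
```

Call:
drive_tool --deltas '[[[0,0,0],[0.04,0,0]],[[0,0,0],[0.04,0,0]]]'

```text
t: 15.55
tool_pos: [556.9, 47.0, 74.8]
eef_rot: [0.427, 0.565, 0.426, -0.563]
contact_force: [3.7, -1.6, 6.4]
opening: 0.15
```

```bash
python3 r.py
```

```text
t15.60 psi -0.276 Mz [-0.04 -0.03] eff6 0.062 F [ 4.3 -1.   6.5]
```

Call:
drive_tool --deltas '[[[0,0,0],[0.04,0,0]],[[0,0,0],[0.04,0,0]]]'

```text
t: 15.85
tool_pos: [556.8, 47.0, 74.8]
eef_rot: [0.416, 0.573, 0.415, -0.572]
contact_force: [4.0, -1.8, 6.8]
opening: 0.153
```

```bash
python3 r.py
```

```text
t15.90 psi -0.316 Mz [0.01 0.  ] eff6 0.088 F [ 2.9 -0.4  6.9]
```

Call:
drive_tool --deltas '[[[0,0,0],[0.04,0,0]],[[0,0,0],[0.04,0,0]]]'

```text
t: 16.15
tool_pos: [556.8, 47.0, 74.8]
eef_rot: [0.404, 0.581, 0.403, -0.58]
contact_force: [3.4, -1.2, 5.5]
opening: 0.151
```

```bash
python3 r.py
```

```text
t16.20 psi -0.356 Mz [0.05 0.07] eff6 0.168 F [ 4.2 -0.   6.3]
```

Call:
drive_tool --deltas '[[[0,0,0],[0.04,0,0]],[[0,0,0],[0.04,0,0]]]'

```text
t: 16.45
tool_pos: [556.8, 47.0, 74.8]
eef_rot: [0.392, 0.589, 0.391, -0.588]
contact_force: [3.5, -0.8, 7.0]
opening: 0.152
```

```bash
python3 r.py
```

```text
t16.50 psi -0.396 Mz [-0.06  0.01] eff6 0.094 F [ 4.4 -0.7  6.6]
```

Call:
drive_tool --deltas '[[[0,0,0],[0.04,0,0]],[[0,0,0],[0.04,0,0]]]'

```text
t: 16.75
tool_pos: [556.8, 47.0, 74.8]
eef_rot: [0.38, 0.597, 0.38, -0.596]
contact_force: [3.8, -1.3, 6.8]
opening: 0.155
```

```bash
python3 r.py
```

```text
t16.80 psi -0.436 Mz [-0.09 -0.05] eff6 0.045 F [ 3.1 -1.7  6. ]
```

Call:
drive_tool --deltas '[[[0,0,0],[0.04,0,0]],[[0,0,0],[0.04,0,0]]]'

```text
t: 17.05
tool_pos: [556.8, 47.1, 74.8]
eef_rot: [0.368, 0.604, 0.367, -0.603]
contact_force: [2.9, -0.8, 6.3]
opening: 0.153
```

```bash
python3 r.py
```

```text
t17.10 psi -0.476 Mz [-0.3  -0.32] eff6 -0.182 F [ 4.1 -1.   6.4]
```

Call:
drive_tool --deltas '[[[0,0,0],[0.04,0,0]],[[0,0,0],[0.04,0,0]]]'

```text
t: 17.35
tool_pos: [556.8, 47.1, 74.8]
eef_rot: [0.356, 0.612, 0.355, -0.61]
contact_force: [3.6, -1.3, 6.4]
opening: 0.154
```

```bash
python3 r.py
```

```text
t17.40 psi -0.516 Mz [-0.24 -0.25] eff6 -0.119 F [ 3.1 -1.1  7.1]
```

Call:
drive_tool --deltas '[[[0,0,0],[0.04,0,0]],[[0,0,0],[0.04,0,0]]]'

```text
t: 17.65
tool_pos: [556.8, 47.1, 74.8]
eef_rot: [0.344, 0.619, 0.343, -0.617]
contact_force: [3.4, -1.4, 6.5]
opening: 0.159
```

```bash
python3 r.py
```

```text
t17.70 psi -0.556 Mz [-0.04 -0.05] eff6 0.088 F [ 3.7 -1.8  6.3]
```

Call:
drive_tool --deltas '[[[0,0,0],[0.04,0,0]],[[0,0,0],[0.04,0,0]]]'

```text
t: 17.95
tool_pos: [556.8, 47.1, 74.8]
eef_rot: [0.332, 0.625, 0.331, -0.624]
contact_force: [3.6, -1.3, 6.5]
opening: 0.152
```

```bash
python3 r.py
```

```text
t18.00 psi -0.596 Mz [0.03 0.06] eff6 0.136 F [ 3.  -0.9  5.8]
```

Call:
drive_tool --deltas '[[[0,0,0],[0.04,0,0]],[[0,0,0],[0.04,0,0]]]'

```text
t: 18.25
tool_pos: [556.8, 47.1, 74.8]
eef_rot: [0.319, 0.632, 0.318, -0.631]
contact_force: [3.0, -0.7, 6.8]
opening: 0.154
```

```bash
python3 r.py
```

```text
t18.30 psi -0.636 Mz [0.05 0.09] eff6 0.177 F [ 3.7 -1.3  7. ]
```

Call:
drive_tool --deltas '[[[0,0,0],[0.04,0,0]],[[0,0,0],[0.04,0,0]]]'

```text
t: 18.55
tool_pos: [556.8, 47.1, 74.8]
eef_rot: [0.306, 0.638, 0.306, -0.637]
contact_force: [3.2, -1.1, 6.9]
opening: 0.155
```

```bash
python3 r.py
```

```text
t18.60 psi -0.676 Mz [-0.07 -0.05] eff6 0.055 F [ 3.8 -1.7  6.4]
```

Call:
drive_tool --deltas '[[[0,0,0],[0.04,0,0]],[[0,0,0],[0.04,0,0]]]'

```text
t: 18.85
tool_pos: [556.8, 47.1, 74.8]
eef_rot: [0.293, 0.644, 0.293, -0.643]
contact_force: [3.4, -0.2, 6.3]
opening: 0.156
```

```bash
python3 r.py
```

```text
t18.90 psi -0.716 Mz [-0.33 -0.17] eff6 -0.109 F [ 3.1 -1.5  7.2]
```

Call:
drive_tool --deltas '[[[0,0,0],[0.04,0,0]],[[0,0,0],[0.04,0,0]]]'

```text
t: 19.15
tool_pos: [556.8, 47.1, 74.8]
eef_rot: [0.28, 0.65, 0.28, -0.649]
contact_force: [3.4, -0.2, 7.1]
opening: 0.153
```

```bash
python3 r.py
```

```text
t19.20 psi -0.756 Mz [-0.35 -0.35] eff6 -0.262 F [ 3.6 -0.6  6.7]
```

Call:
drive_tool --deltas '[[[0,0,0],[0.035,0,0]],[[0,0,0],[0.035,0,0]],[[0,0,0],[0.035,0,0]]]'

```text
t: 19.58
tool_pos: [556.8, 47.2, 74.8]
eef_rot: [0.269, 0.655, 0.269, -0.653]
contact_force: [3.1, -0.9, 6.0]
opening: 0.155
```

```bash
python3 r.py
```

```text
t19.62 psi -0.790 Mz [-0.01 -0.03] eff6 -0.019 F [ 3.3 -1.2  6.3]
```

Call:
drive_tool --deltas '[[[0,0,0],[0,0,0]],[[0,0,0],[0,0,0]],[[0,0,0],[0,0,0]],[[0,0,0],[0,0,0]],[[0,0,0],[0,0,0]],[[-0.03,0,0],[0,0,0]],[[-0.09,0,0],[0,0,0]],[[-0.12,0,0],[0,0,0]]]' --hand 1

```text
t: 20.62
tool_pos: [557.2, 47.2, 197.7]
eef_rot: [0.27, 0.655, 0.269, -0.652]
contact_force: [-0.4, 0.1, -0.1]
opening: 1.0
```

```bash
python3 - <<'E'
from h import *
plan([547.8,-53,140],-.1)
p=cams.camera_params("wrist");im=cams.capture("wrist");cv2.imwrite("pics/w3.png",im)
E
```

```text
t 20.62 pos [557.1868  47.172  197.6826] psi -0.7899704642162838 q [-0.0072  0.0338  1.6516  0.      1.4517  0.7827]
shift m [0.0576 0.0644 0.0774] turn [-0.69   -0.0019 -0.0041]
```

View pics/w3.png

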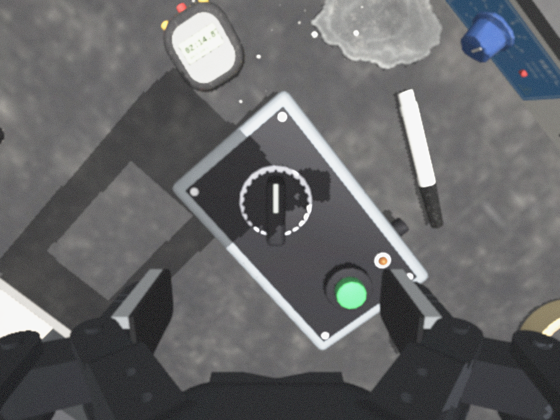

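Call:
drive_tool --deltas '[[[0,0.02,0.025],[-0.17,0,0]],[[0,0.043,0.052],[-0.34,0,0]],[[0.02,0.064,0.077],[-0.51,0,0]],[[0.04,0.064,0.077],[-0.69,0,0]],[[0.058,0.064,0.077],[-0.69,0,0]],[[0.058,0.064,0.077],[-0.69,0,0]],[[0.058,0.064,0.077],[-0.69,0,0]],[[0.058,0.064,0.077],[-0.69,0,0]]]' --hand -1

```text
t: 21.68
tool_pos: [546.9, -52.3, 137.0]
eef_rot: [0.475, 0.525, 0.474, -0.524]
contact_force: [-0.2, -0.8, -0.0]
opening: -0.004
```

```bash
python3 - <<'E'
from h import *
plan([547.8,-53,86],-.1)
o=monitor.get_obs();print(o["contact_force"],o["opening"])
cams.capture("wrist");cams.capture("side")
for c in ("wrist","side"):print([(np.round(d["point"],1).tolist(),round(d["confidence"],2)) for d in nets.spot_in(c,"start_button_top")[:2]])
E
```

```text
t 21.68 pos [546.9198 -52.2772 137.0037] psi -0.10054871209090471 q [-0.1886  0.0572  1.741   0.      1.3416 -0.0881]
shift m [0.051  0.0009 0.0006] turn [-0.0005  0.0001 -0.0018]
[-0.1852 -0.7976 -0.019 ] -0.0037723837765659043
[([547.0, -48.1, 78.0], 0.95), ([531.3, -185.4, 28.2], 0.67)]
[([544.1, -57.9, 71.1], 0.61)]
```

Lined up within about 1 mm. I'll go down in steps, watching the force.

Call:
drive_tool --deltas '[[[0.025,0.001,0],[0,0,0]],[[0.049,0.001,0],[0,0,0]],[[0.049,0.001,0],[0,0,0]]]'

```text
t: 22.25
tool_pos: [545.4, -52.2, 84.9]
eef_rot: [-0.473, -0.523, -0.476, 0.525]
contact_force: [-0.4, 0.1, 0.8]
opening: 0.005
```

Call:
drive_tool --deltas '[[[0.003,0,0],[0,0,0]],[[0.003,0,0],[0,0,0]]]'

```text
t: 22.5
tool_pos: [547.9, -52.7, 84.9]
eef_rot: [0.475, 0.525, 0.474, -0.524]
contact_force: [-0.2, -0.9, 0.3]
opening: 0.005
```

Call:
drive_tool --deltas '[[[0.003,0,0],[0,0,0]],[[0.003,0,0],[0,0,0]]]'

```text
t: 22.75
tool_pos: [547.2, -52.6, 81.0]
eef_rot: [0.474, 0.524, 0.474, -0.524]
contact_force: [-0.2, 0.6, -0.0]
opening: 0.002
```

Call:
drive_tool --deltas '[[[0.002,0,0],[0,0,0]],[[0.002,0,0],[0,0,0]]]'

```text
t: 23.0
tool_pos: [547.0, -52.6, 78.7]
eef_rot: [-0.474, -0.524, -0.474, 0.524]
contact_force: [-0.2, 0.4, -0.2]
opening: -0.001
```

Call:
drive_tool --deltas '[[[0.002,0,0],[0,0,0]],[[0.002,0,0],[0,0,0]]]'

```text
t: 23.25
tool_pos: [547.2, -52.6, 76.9]
eef_rot: [0.474, 0.524, 0.474, -0.524]
contact_force: [0.3, -0.1, 1.0]
opening: 0.003
```

Call:
drive_tool --deltas '[[[0.002,0,0],[0,0,0]],[[0.002,0,0],[0,0,0]]]'

```text
t: 23.5
tool_pos: [547.3, -52.6, 74.9]
eef_rot: [0.474, 0.524, 0.474, -0.524]
contact_force: [-0.6, 0.5, 3.5]
opening: 0.002
```

Call:
drive_tool --deltas '[[[0.002,0,0],[0,0,0]],[[0.002,0,0],[0,0,0]]]'

```text
t: 23.75
tool_pos: [547.3, -52.6, 73.0]
eef_rot: [0.475, 0.524, 0.474, -0.524]
contact_force: [-0.3, -1.2, 3.3]
opening: 0.003
```

Call:
drive_tool --deltas '[[[0.002,0,0],[0,0,0]],[[0.002,0,0],[0,0,0]]]'

```text
t: 24.0
tool_pos: [547.3, -52.6, 71.1]
eef_rot: [0.475, 0.524, 0.474, -0.524]
contact_force: [-1.1, -0.6, 5.4]
opening: 0.0
```

Call:
drive_tool --deltas '[[[0.001,0,0],[0,0,0]],[[0.001,0,0],[0,0,0]]]'

```text
t: 24.25
tool_pos: [547.4, -52.6, 70.9]
eef_rot: [0.475, 0.524, 0.474, -0.524]
contact_force: [-3.8, 0.7, 12.7]
opening: 0.004
```

Call:
drive_tool --deltas '[[[0,0,0],[0,0,0]],[[0,0,0],[0,0,0]],[[-0.005,0,0],[0,0,0]],[[-0.03,0,0],[0,0,0]],[[-0.09,0,0],[0,0,0]],[[-0.14,0,0],[0,0,0]],[[-0.14,0,0],[0,0,0]],[[-0.14,0,0],[0,0,0]]]'

```text
t: 25.25
tool_pos: [546.7, -52.5, 209.0]
eef_rot: [-0.474, -0.524, -0.475, 0.525]
contact_force: [-0.3, 0.1, -0.3]
opening: 0.0
```

```bash
python3 - <<'E'
from h import *
o=monitor.get_obs();p=cams.camera_params("wrist");im=cams.capture("wrist");cv2.imwrite("pics/w4.png",im)
print(o["t"],o["tool_pos"],o["contact_force"])
print([(np.round(d["point"],1).tolist(),round(d["confidence"],2)) for d in nets.spot_in("wrist","start_button_top")[:1]])
E
```

```text
25.25 [546.7498 -52.5034 209.0154] [-0.3443  0.1424 -0.2875]
[([546.4, -50.9, 80.3], 0.66)]
```

View pics/w4.png

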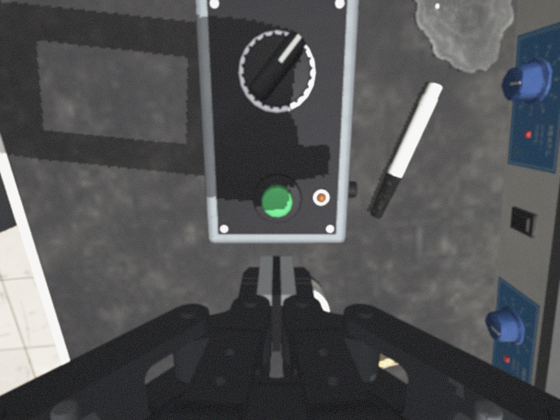

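The picture shows the dial's pointer running from about (280,60) to (299,38), roughly 0.7 rad clockwise of the box. That matches the angle I left it at. The button at (277,202) is out, and the marker is where it was.

```bash
python3 -c "
from station import finish_job
print(finish_job())"
```

```text
the job is handed in; nothing more can be done
None
```

The job is handed in: the dial was set to notch four by feel, and then the green button was pressed fully and released. It took about 25 s of robot time, against the limit of 72 s.

- **End stop:** I turned the dial counter-clockwise until the resistance rose steadily to about 0.3 N m. That is twice what a bump gives, so it was the stop, and it stayed below the 0.5 N m limit.
- **Four clicks:** Turning clockwise, I felt four separate pulls of 0.3 to 0.46 N m, each dropping back to about zero. I let go in notch four with about 0.02 N m on the dial. The bumps crossed on the counter-clockwise pass agree with this count.
- **Start button:** I met the button at about 77 mm height and pressed it 6 mm. The force rose to about 5 N, then jumped to 12.7 N at the hard stop, so it was fully in.
- **Last checks:** With the arm lifted clear, the contact force was about zero. The picture showed the dial about 0.7 rad clockwise of the box, as I left it, the button out again, and the marker where it was. The stopwatch was out of view in that last picture and the tin was mostly hidden behind the gripper, but the arm did not go near either.

No checks failed. Two things disagreed slightly: single torque readings scattered by about 0.05 N m, so I averaged them, and the trained networks placed the dial up to 15 mm apart between cameras. For position I used the box's corner screws, which agreed within 2 mm across all three cameras.

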